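# Seat the stop post in the dough portioning board

## Robot

A 6-joint arm with a two-finger parallel gripper is mounted at the origin on the work surface. World frame = base frame: x ahead of the robot, y to its left, z up, the work surface at z = 0. Lengths are in m, angles in rad, forces in N, time in s.
With the tool pointing down it reaches from about 0.25 to 0.775 m from the base axis. Payload 4 kg.
Tool frame: the origin (TCP) lies at the very end of the fingers, on their centre line; the grasp point (between the pads) lies 19 mm behind it; z points along the fingers, y is the direction in which the jaws open and shut (so a half turn about z gives the same grasp; the last joint's range is limited). The gripper opens to 85 mm and grips with 20 to 120 N. Pads are 22 mm wide; open, the fingers measure 114 mm over their backs; the gripper's body (76 mm by 85 mm) begins 54 mm behind the grasp point. The pads swing forward as they close: fully open they stand 13 mm farther back than shut.
Start: joints at [1.043, 0.087, 1.371, -0, 1.684, -0.103], TCP at [0.227, 0.501, 0.231] pointing down, gripper open.
Joint ranges: [-3.1, 3.1], [-0.76, 2.03], [0.27, 2.55], [-1.08, 4.22], [0.17, 2.65], [-2.57, 2.57]. Speed limits (rad/s): [2.79, 2.79, 3.14, 3.14, 3.14, 3.14].

## Interface

Orientations are given as a rotation vector (axis times angle).
In Python, from bench import observe, optics, ticket gives the robot as it stands.
- The arm moves only by the shell command python3 -m crank 'ROWS' [FORCE]. ROWS is JSON, a list that holds one entry, the list of rows, each a list of 7 numbers: the shift along the world's x, y, z in cm, then the turn, a rotation vector about the world's x, y, z in degrees, then the finger opening in cm, from 0 to 8.54. In form: [[[dx, dy, dz, wx, wy, wz, hand], ...]]. A call has 1 to 20 rows; each row is the pose to reach, as a shift and turn from the pose measured when the call began; what a row does not reach only later rows make up. A row lasts 1/8 s, in which the tool goes at most 62.5 mm and 10.7 degrees, less where a joint would pass 70% of its speed; a pose out of reach is approached as far as the arm can. A call with a gripper value outside its range is refused whole. The fingers move at their own pace and stop on an object; FORCE is the grip in N (left out, the last holds). Time passes only in rows, so rows that repeat a pose let the fingers close. It gives the time, the measured TCP pose, the force and the opening at its end, in the units of the state.
- observe(): the state, without advancing time (a new reading comes with each control period).
- optics.capture(name): name is "side" or "top"; returns a dict with "image" (480x640x3 uint8, blue, green, red), "camera_matrix" (3x3 intrinsics, pixels), "R" (3x3) and "t" (3): a world point X has camera coordinates R X + t. Camera axes: x right, y down, z forward; pixel columns grow to the right and rows downward; lengths in m; the calibration is good to about 2 mm. A picture is of the moment at which its call begins. There is no depth.
- ticket.close_job(): hands the job in, once; it reports no verdict.
The state is a dict: "t": time; "joint_pos": joint angles; "qvel": joint speeds; "joint_efforts": joint torques, N m; "tcp_pos": TCP position; "tool_rot": TCP orientation; "force": force on the tool from outside, world axes, zero at the start; "moment": the same for the moment, N m; "finger_gap": finger opening in m.
Only numpy, scipy, OpenCV 4.12 (cv2) and the standard library are available. Lean on these libraries where they do the work, as an engineer would, in place of code of your own. Each camera call takes 0.05 s, during which the arm holds its last target.

## Task

Fit the length stop to the dough portioning board: lift the square-headed steel post out of the peg rack, feel for the socket that hides behind a flush spring plug somewhere in the board's steel plate, and seat the post upright and fully home with its collar down on the plate, then let go. Slide and press gently, without forcing it against the steel, and leave the round-headed peg in the rack and the bowl, jar and biscuit cutter where they are.

Things in the scene. Friction and masses are not known exactly. Their poses are not given: they have to be found in the camera images.
- stop_post: plain steel stop post, 0.22 kg, upright, to be fitted; origin at the tip of its foot, z up. Round foot 12 mm in diameter, 28 mm long, its nose tapering over the last 3 mm to 9 mm; above it a round collar 30 mm in diameter, 6 mm thick; then a square grip. Starts in either hole of the rack, collar resting on the rack's top
- post_collar (a point): centre of the underside of the stop post's collar, 28 mm above the tip of its foot
- post_grip (a point): centre of the stop post's square grip, 59 mm above the tip of its foot; the grip is 20 x 20 mm, 50 mm tall (34 to 84 mm above the tip), faces square to the post's x and y
- board: dough portioning board fixed to the bench; origin on the bench under the middle of its steel socket housing (120 x 120 mm), z up. The housing's raised lip, top 46 mm above the bench, frames a square window 60 x 60 mm, sides along the board's x and y; a flat steel plate 42 mm above the bench shows through it
- window (a point): middle of the window on the plate's surface (42 mm above the bench). The plate floats under the lip and is clamped where last left: its vertical blind socket lies anywhere within 8 mm of this point along the board's x and within 8 mm along its y. Socket: round, 14 mm in diameter, 1 mm chamfer, deeper than the foot is long
- lip (a point): top of the lip at the middle of its robot side, 4 mm above the plate. The socket cannot be seen: a spring plug of the same steel closes it flush with the plate. The plug yields at about 0.3 N and takes 0.9 N fully down, less than the post's weight. Elsewhere the plate is rigid and does not shift under gentle handling (under 30 N)
- fence (a point): top of the near end of the board's wooden fence, 60 mm above the bench; the fence runs on from here to the board's -y, 16 mm thick, along the +x edge of a wooden plank 120 mm wide and 36 mm thick
- rack: dark wooden peg rack fixed to the bench, 70 mm (x) x 170 mm (y) x 40 mm high, origin under its centre; two vertical holes, 16 mm diameter and 34 mm deep, 45 mm either side of the centre along its y. One holds the stop post, the other the round-headed peg
- round_peg: steel peg that stays in the rack: foot and collar as on the stop post, thin neck and a round knob 36 mm in diameter, 86 mm high in all; origin at the tip of its foot
- bowl: steel mixing bowl, 140 mm across, 60 mm high, origin under its centre; to be left alone
- jar: jar with white cap, 66 mm in diameter, 100 mm high, origin under its centre; to be left alone
- cutter: round steel biscuit cutter (open ring), 60 mm in diameter, 35 mm high, standing on the bench, origin under its centre; to be left alone
Mind the look-alikes: they are no part of the job. Leave any yellow look-alike of the stop_post alone.

How it is judged:
On the way, in this order (a step that is already met when the one before it is completed fails the run):
1. the post is lifted clear of the rack (height (world z) of stop_post above 0.045 m and distance of stop_post from where it was at the start of the episode above 0.033 m), for 0.1 s.
2. the post's foot has dropped into the socket: the tip is more than 10 mm below the plate's surface inside the window (z of stop_post in the frame of window below -0.01 m and horizontal distance between stop_post and window below 0.015 m), for 0.1 s.
At the end, for the whole second after the job is handed in: the stop post stands in the socket inside the window (foot within 15 mm of the window's middle), its collar's underside within 2.5 mm of the plate's surface, upright within 0.08 rad, at rest and released (z of post_collar in the frame of window between -0.003 and 0.0025 m and horizontal distance between stop_post and window below 0.015 m and angle between stop_post's own z axis and vertical below 0.08 rad and linear speed of stop_post below 0.02 m/s and contact force between the fingers and stop_post below 0.1 N); the robot touches nothing.
It fails at once if the post is forced against the board's steel with more than 40 N (contact force between stop_post and board above 40 N).
It fails at once if the round-headed peg is moved more than 15 mm (distance of round_peg from where it was at the start of the episode above 0.015 m).
It fails at once if the bowl, jar or cutter is moved more than 20 mm (distance of any of bowl, jar, cutter from where it was at the start of the episode above 0.02 m).
It also fails if it takes over 72 s, if anything falls off the work surface, if the arm or the gripper's body presses on something with over 40 N, if the wrist force passes 120 N, or if a joint passes its speed limit or range.

## Working session

There is one attempt and no reset: what is moved stays moved. The work goes in short steps, Python scripts to look and compute and a shell command to move; the robot and the scene stay as the last step left them, time stands still between calls to the robot, and variables do not carry over. Pictures are saved under pics/ and viewed, and the job is handed in when it is done.

```bash
ls; mkdir -p pics; python3 - <<'E'
from bench import observe, optics
import cv2
print(observe())
for n in("side","top"):
    c=optics.capture(n); cv2.imwrite(f"pics/{n}0.png",c["image"]); print(n,c["camera_matrix"],c["R"],c["t"])
E
```

```text
pics
{'t': 0.0, 'joint_pos': array([ 1.04289402e+00,  8.79526778e-02,  1.37230461e+00, -2.23202919e-05,
        1.68362424e+00, -1.03084856e-01]), 'qvel': array([ 0.00025188,  0.00030569,  0.00107168, -0.00050752,  0.00062749,
        0.000512  ]), 'joint_efforts': array([ 7.22416316e-04, -3.51880109e+01, -3.13264525e+01, -1.93833680e-04,
        1.09221926e-02,  2.36939309e-05]), 'tcp_pos': array([0.22642322, 0.50065685, 0.23011488]), 'tool_rot': array([-0.66215333, -3.07031208,  0.00342795]), 'force': array([-0.26210626, -0.09099426,  0.37820308]), 'moment': array([-0.02046034,  0.00253827, -0.00524359]), 'finger_gap': 0.08548113220653937}
side [[536.92881602   0.         330.13455458]
 [  0.         536.92881602 243.79875363]
 [  0.           0.           1.        ]] [[ 0.76943174 -0.63868737 -0.00729628]
 [-0.32430078 -0.38079553 -0.86592365]
 [ 0.55027611  0.66863533 -0.50012298]] [-0.43640468  0.26924769  0.73578005]
top [[526.23485471   0.         316.9363938 ]
 [  0.         526.23485471 236.50754203]
 [  0.           0.           1.        ]] [[-1.08659805e-02 -9.99940736e-01 -6.74842753e-04]
 [-9.78400729e-01  1.07712337e-02 -2.06436418e-01]
 [ 2.06431453e-01 -1.58286745e-03 -9.78459785e-01]] [0.03291784 0.60855749 0.92231778]
```

View pics/side0.png

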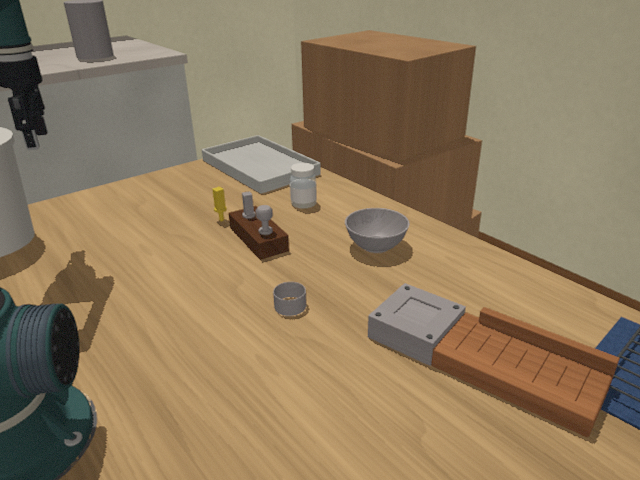

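View pics/top0.png

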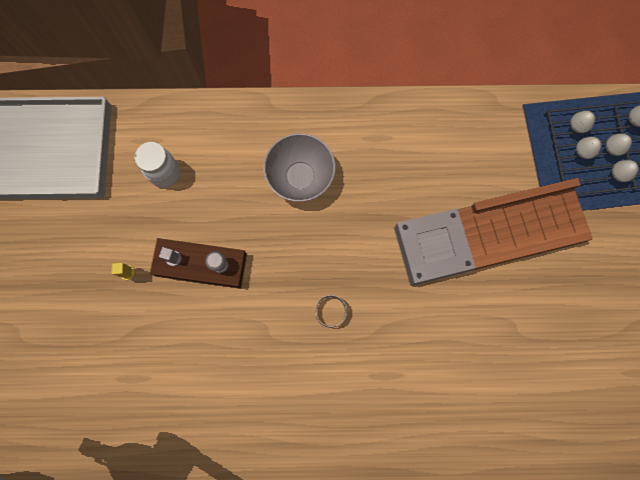

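The side view shows the post at about (248,205), the knob at (264,213), the yellow look-alike at (219,203) and the window at (418,310). In the top view the post top is at about (166,252), the knob at (216,260) and the window at (436,245). I'll zoom in next.

```bash
python3 - <<'E'
import cv2,numpy as np
t=cv2.imread("pics/top0.png"); s=cv2.imread("pics/side0.png")
a=cv2.resize(t[225:300,100:260],(800,375),interpolation=cv2.INTER_CUBIC); cv2.imwrite("pics/z1.png",a)
a=cv2.resize(t[195:295,380:500],(720,600),interpolation=cv2.INTER_CUBIC); cv2.imwrite("pics/z2.png",a)
a=cv2.resize(s[180:265,200:300],(700,595),interpolation=cv2.INTER_CUBIC); cv2.imwrite("pics/z3.png",a)
a=cv2.resize(s[280:370,360:480],(800,600),interpolation=cv2.INTER_CUBIC); cv2.imwrite("pics/z4.png",a)
E
```

```text
(no output)
```

View pics/z1.png

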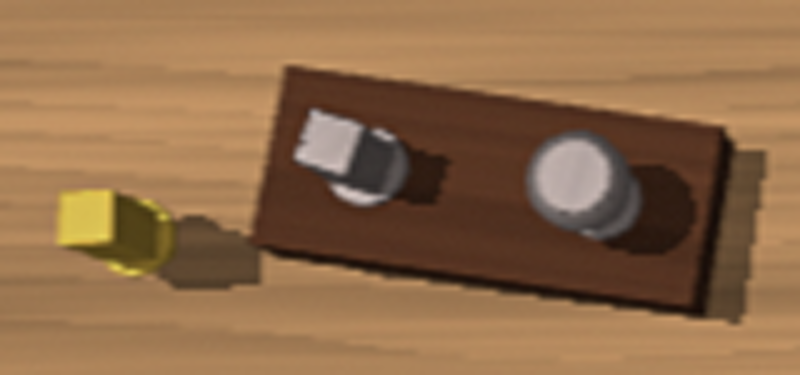

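View pics/z2.png

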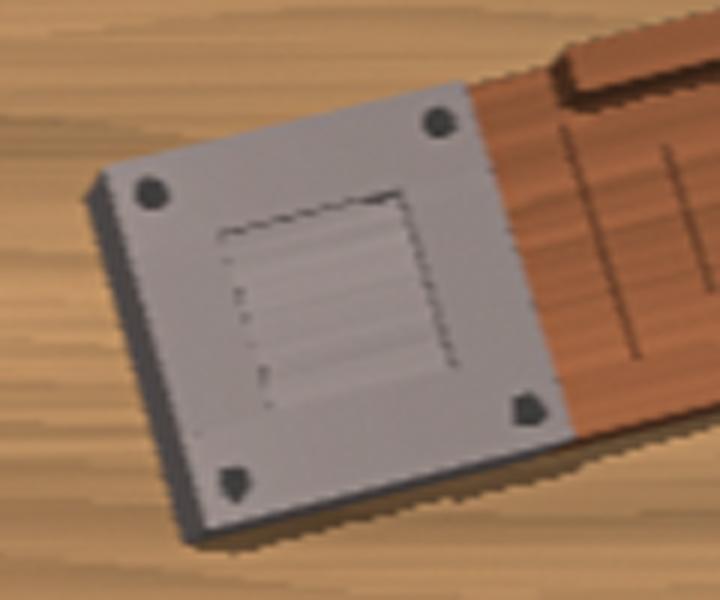

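View pics/z3.png

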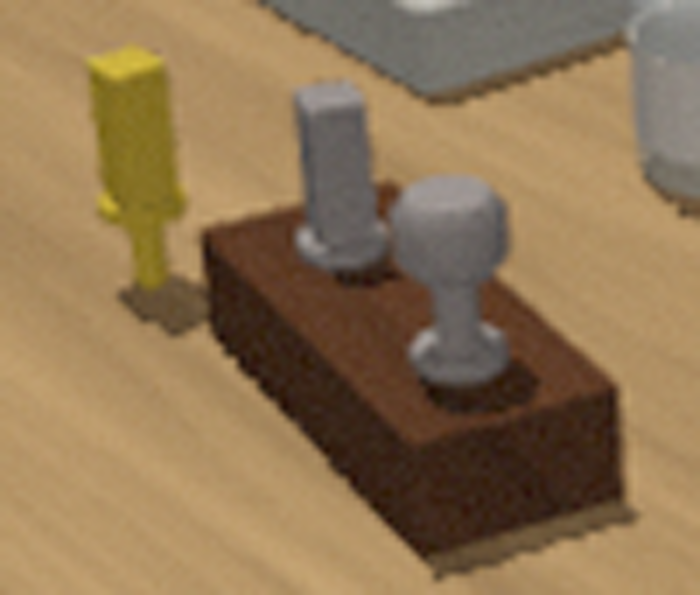

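View pics/z4.png

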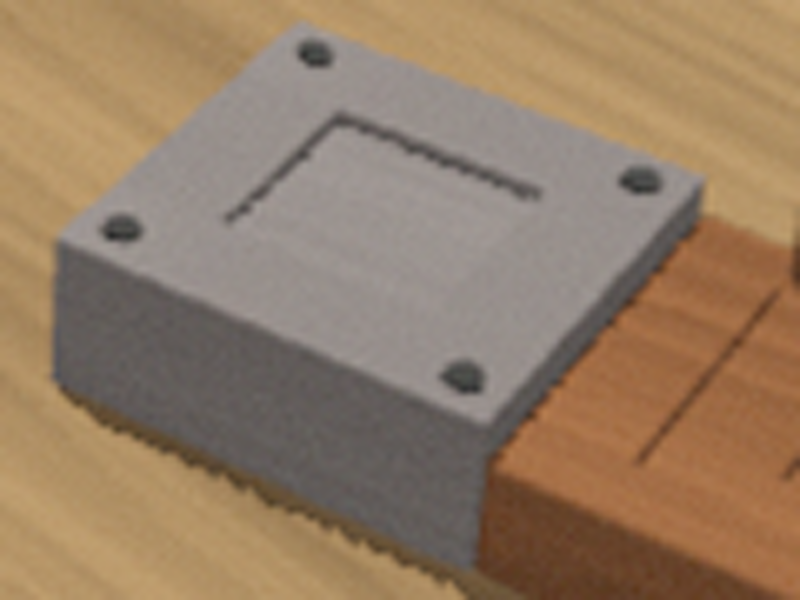

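```bash
cat > h.py <<'E'
import numpy as np,cv2
CAM={"side":(np.array([[536.92881602,0,330.13455458],[0,536.92881602,243.79875363],[0,0,1]]),np.array([[0.76943174,-0.63868737,-0.00729628],[-0.32430078,-0.38079553,-0.86592365],[0.55027611,0.66863533,-0.50012298]]),np.array([-0.43640468,0.26924769,0.73578005])),
"top":(np.array([[526.23485471,0,316.9363938],[0,526.23485471,236.50754203],[0,0,1]]),np.array([[-1.08659805e-02,-9.99940736e-01,-6.74842753e-04],[-9.78400729e-01,1.07712337e-02,-2.06436418e-01],[2.06431453e-01,-1.58286745e-03,-9.78459785e-01]]),np.array([0.03291784,0.60855749,0.92231778]))}
def ray(n,p):
    K,R,t=CAM[n]; d=R.T@np.linalg.solve(K,[p[0],p[1],1]); return -R.T@t,d/np.linalg.norm(d)
def onz(n,p,z):
    o,d=ray(n,p); return o+d*(z-o[2])/d[2]
def tri(a,b):
    (o1,d1),(o2,d2)=ray("top",a),ray("side",b)
    s=np.linalg.lstsq(np.c_[d1,-d2],o2-o1,rcond=None)[0]
    p,q=o1+s[0]*d1,o2+s[1]*d2; return (p+q)/2,np.linalg.norm(p-q)
def proj(n,X):
    K,R,t=CAM[n]; p=K@(R@X+t); return p[:2]/p[2]
E
python3 - <<'E'
from h import *
np.set_printoptions(precision=4,suppress=True)
def rep(name,n,pts,sc,off,z):
    P=np.array([onz(n,np.array(p)/sc+off-(0.5-0.5/sc)*0,z) for p in pts])
    e=np.diff(np.vstack([P,P[:1]]),axis=0)[:,:2]
    print(name,n,P.mean(0),"sides",np.linalg.norm(e,axis=1)," ang",np.degrees(np.arctan2(e[:,1],e[:,0])))
    return P
rep("housing","top",[(105,172),(467,83),(575,437),(203,530)],6,(380,195),.046)
rep("window","top",[(219,234),(402,192),(457,366),(268,406)],6,(380,195),.046)
rep("housing","side",[(303,22),(703,180),(488,422),(60,240)],6.667,(360,280),.046)
rep("bolts","top",[(152,193),(440,121),(528,410),(234,484)],6,(380,195),.046)
rep("bolts","side",[(315,53),(641,180),(464,377),(122,228)],6.667,(360,280),.046)
rep("rack","top",[(288,67),(724,129),(697,303),(258,242)],5,(100,225),.04)
rep("rack","side",[(204,234),(395,186),(612,385),(418,440)],7,(200,180),.04)
rep("post","top",[(312,108),(364,124),(346,176),(296,160)],5,(100,225),.096)
rep("post","side",[(296,93),(352,82),(368,97),(310,108)],7,(200,180),.096)
print(tri(np.array((330,142))/5+(100,225),np.array((332,95))/7+(200,180)))
print("peg",onz("top",np.array((575,172))/5+(100,225),.098))
E
```

```text
housing top [ 0.5925 -0.2003  0.046 ] sides [0.1209 0.1181 0.1214 0.1179]  ang [ -76.5628 -167.1337  103.3261   12.5927]
window top [ 0.5939 -0.2     0.046 ] sides [0.0605 0.0581 0.0615 0.0569]  ang [ -77.5313 -166.208   101.35     12.839 ]
housing side [ 0.5932 -0.201   0.046 ] sides [0.1182 0.1165 0.118  0.1201]  ang [ -77.5712 -166.7991  104.1425   13.2632]
bolts top [ 0.5934 -0.2006  0.046 ] sides [0.0961 0.0964 0.0963 0.0961]  ang [ -76.3667 -167.0278  103.4495   12.8716]
bolts side [ 0.5939 -0.1995  0.046 ] sides [0.0954 0.096  0.0961 0.0958]  ang [ -76.8177 -166.4735  103.0092   13.1013]
rack top [0.567  0.2522 0.04  ] sides [0.1697 0.0671 0.1684 0.068 ]  ang [-98.8183 172.2854  81.4783  -6.6383]
rack side [0.5663 0.2514 0.04  ] sides [0.0686 0.1624 0.0647 0.1623]  ang [ -8.8888 -98.9499 171.0136  82.4231]
post top [0.574  0.2983 0.096 ] sides [0.02   0.0197 0.0192 0.0196]  ang [-107.7116  163.5216   71.7343  -14.2113]
post side [0.573  0.2958 0.096 ] sides [0.0188 0.0134 0.0192 0.013 ]  ang [ -13.8115 -100.0584  165.1019   78.2049]
(array([0.5744, 0.2984, 0.0947]), np.float64(0.0004508021997773915))
peg [0.5617 0.2092 0.098 ]
```

The measurements agree: the housing and window centre is (0.5935,-0.200) with yaw 13°, and the post is at (0.5737,0.297) with yaw about -16°. I'll approach above the post with the jaws across the rack.

```bash
python3 -m crank '[[[5,-3,0,0,0,-10,8.5],[10,-6,0,0,0,-20,8.5],[15,-9,0,0,0,-30,8.5],[20,-12,0,0,0,-40,8.5],[25,-15,0,0,0,-50,8.5],[30,-18,0,0,0,-60,8.5],[34.7,-20.3,0,0,0,-70,8.5],[34.7,-20.3,-3,0,0,-80,8.5],[34.7,-20.3,-6,0,0,-81.6,8.5],[34.7,-20.3,-6,0,0,-81.6,8.5],[34.7,-20.3,-6,0,0,-81.6,8.5]]]' 30
python3 - <<'E'
from bench import observe, optics
import cv2
from h import *
s=observe(); print(s["t"],s["tcp_pos"],s["joint_pos"],s["force"])
import scipy.spatial.transform as T
R=T.Rotation.from_rotvec(s["tool_rot"]).as_matrix(); print(np.degrees(np.arctan2(R[1,1],R[0,1])),R[:,2])
c=optics.capture("side")["image"]; cv2.imwrite("pics/s1.png",cv2.resize(c[100:280,150:390],(800,600),interpolation=cv2.INTER_CUBIC))
E
```

```text
t: 1.48
tcp_pos: [0.5737, 0.298, 0.1711]
tool_rot: [-2.506, -1.892, 0.0]
force: [-0.2, -0.1, 1.0]
finger_gap: 0.0848
1.475 [0.57368035 0.29799424 0.17114631] [3.90699470e-01 3.19494692e-01 1.21587058e+00 1.41885040e-03
 1.60666546e+00 6.68231058e-01] [-0.23588279 -0.05153577  1.01945196]
-15.898461672618255 [-9.45103391e-04  1.14423479e-03 -9.99998899e-01]
```

View pics/s1.png

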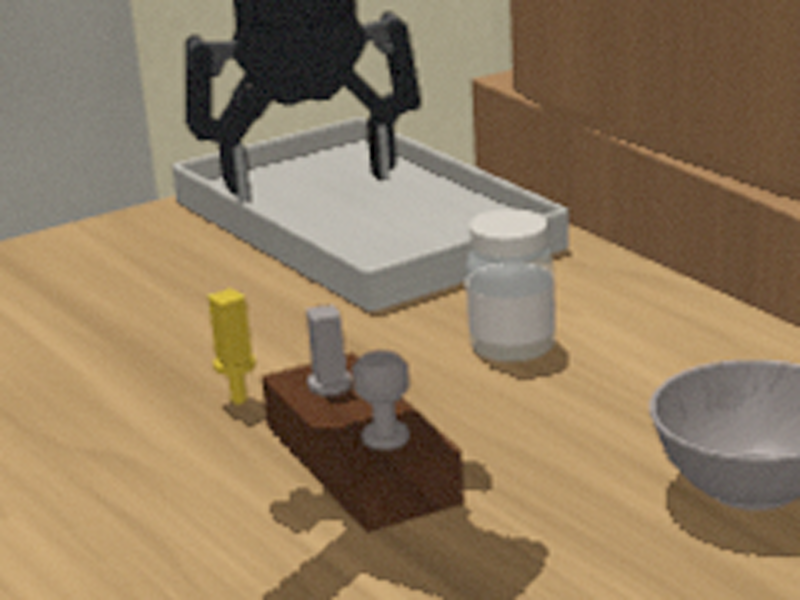

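The gripper is above the post at (325,340) in the crop, the jaws are aligned across the rack, and the jar and peg are clear. I'll descend and grip.

```bash
python3 -m crank '[[[0,-0.1,-4,0,0,0,8.5],[0,-0.1,-8,0,0,0,8.5],[0,-0.1,-10.5,0,0,0,8.5],[0,-0.1,-11.3,0,0,0,8.5],[0,-0.1,-11.3,0,0,0,8.5],[0,-0.1,-11.3,0,0,0,4],[0,-0.1,-11.3,0,0,0,1.5],[0,-0.1,-11.3,0,0,0,1.5],[0,-0.1,-11.3,0,0,0,1.5],[0,-0.1,-11.3,0,0,0,1.5],[0,-0.1,-11.3,0,0,0,1.5],[0,-0.1,-11.3,0,0,0,1.5]]]' 40
python3 - <<'E'
from bench import observe, optics
import cv2
from h import *
s=observe(); print(s["t"],s["tcp_pos"],s["force"],s["finger_gap"])
c=optics.capture("side")["image"]; cv2.imwrite("pics/s2.png",cv2.resize(c[100:280,150:390],(800,600),interpolation=cv2.INTER_CUBIC))
E
```

```text
t: 3.02
tcp_pos: [0.5742, 0.2973, 0.0596]
tool_rot: [-2.507, -1.892, -0.004]
force: [-0.8, -0.1, 4.5]
finger_gap: 0.0195
3.025 [0.574248   0.29732775 0.05963752] [-0.8478899  -0.09225658  4.4591551 ] 0.01947892638012663
```

View pics/s2.png

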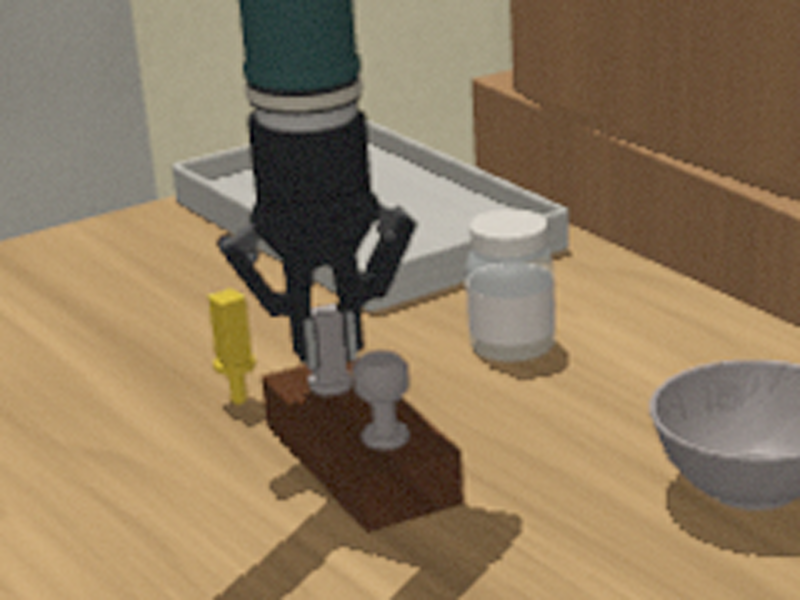

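```bash
python3 -m crank '[[[0,0,1,0,0,0,1.5],[0,0,3,0,0,0,1.5],[0,0,7,0,0,0,1.5],[0,0,12,0,0,0,1.5],[0.2,-5,12,0,0,0,1.5],[0.4,-11,12,0,0,0,1.5],[0.7,-17,12,0,0,0,1.5],[0.9,-23,12,0,0,0,1.5],[1.1,-29,12,0,0,0,1.5],[1.4,-35,12,0,0,0,1.5],[1.6,-41,12,0,0,0,1.5],[1.8,-46,12,0,0,0,1.5],[1.9,-49.7,10,0,0,0,1.5],[1.9,-49.7,8,0,0,0,1.5],[1.9,-49.7,7,0,0,0,1.5],[1.9,-49.7,7,0,0,0,1.5],[1.9,-49.7,7,0,0,0,1.5]]]' 40
python3 - <<'E'
from bench import observe, optics
import cv2
from h import *
import scipy.spatial.transform as T
s=observe(); print(s["t"],s["tcp_pos"],s["force"],s["moment"],s["finger_gap"])
R=T.Rotation.from_rotvec(s["tool_rot"]).as_matrix(); print(R)
for n in("side","top"):
    c=optics.capture(n)["image"]; cv2.imwrite(f"pics/{n}3.png",c)
    p=proj(n,s["tcp_pos"]).astype(int); print(p)
    x0,y0=max(p[0]-60,0),max(p[1]-45,0)
    cv2.imwrite(f"pics/{n}3z.png",cv2.resize(c[y0:y0+90,x0:x0+120],(800,600),interpolation=cv2.INTER_CUBIC)); print(x0,y0)
E
```

```text
t: 5.2
tcp_pos: [0.5939, -0.1993, 0.1311]
tool_rot: [2.506, 1.894, 0.005]
force: [0.8, 0.0, -2.0]
finger_gap: 0.0196
5.2 [ 0.59394471 -0.19928812  0.1310543 ] [ 0.81215281  0.03973064 -2.00479235] [-0.02925714  0.0157051  -0.04700945] 0.019629839250433274
[[ 0.27294123  0.96202483  0.00336457]
 [ 0.96202839 -0.27294658  0.00124231]
 [ 0.00211348  0.00289773 -0.99999357]]
[421 268]
361 223
[446 235]
386 190
```

View pics/side3z.png

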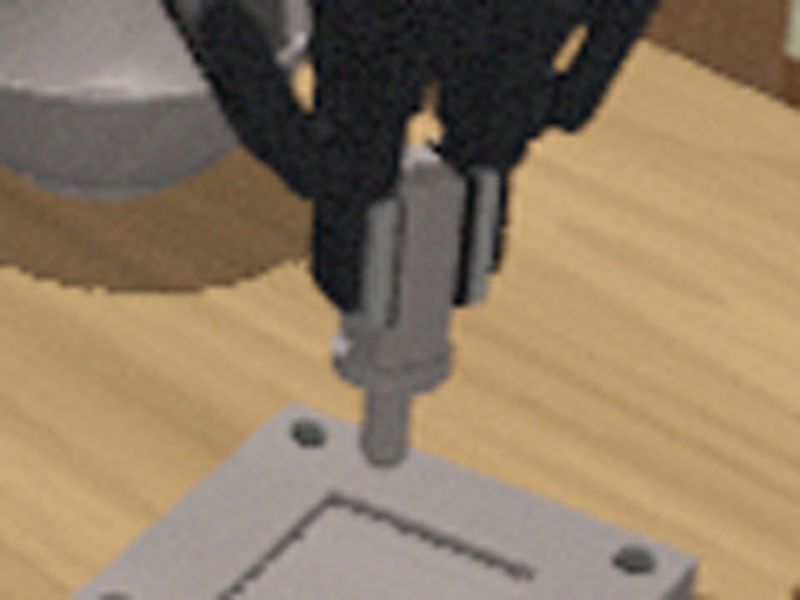

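View pics/top3z.png

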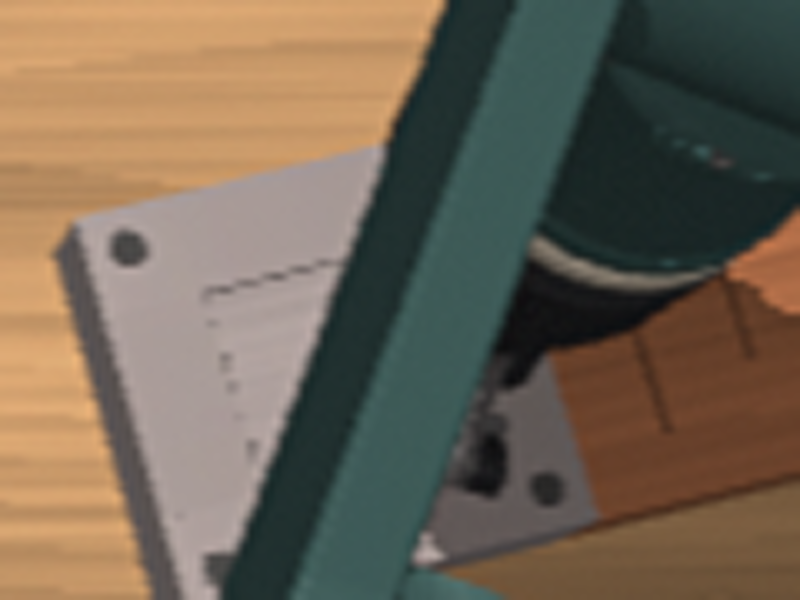

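```bash
python3 - <<'E'
from h import *
t=np.array([ 0.5939,-0.1993,0.1311]); a=np.array([-.0034,-.0012,1.])
f=lambda X:(proj("side",X)-(361,223))*6.667
for off in (.0456,.0476):
  b=t-a*off
  print(off,[f(b+a*h).round(0) for h in (0,.028,.034,.059,.084)])
E
```

```text
0.0456 [array([389., 455.]), array([397., 361.]), array([399., 341.]), array([407., 253.]), array([415., 163.])]
0.0476 [array([388., 462.]), array([397., 368.]), array([399., 347.]), array([407., 260.]), array([415., 171.])]
```

The post hangs upright in the jaws, and tip, collar and edges all match the projection with the tip 47.6 mm below the TCP. Next I go down to just above the plate and touch it gently.

```bash
python3 -m crank '[[[0,-0.1,-2,0,0,0,1.5],[0,-0.1,-3.7,0,0,0,1.5],[0,-0.1,-3.9,0,0,0,1.5],[0,-0.1,-3.9,0,0,0,1.5]]]'; python3 -m crank '[[[0,0,-0.1,0,0,0,1.5],[0,0,-0.15,0,0,0,1.5],[0,0,-0.15,0,0,0,1.5]]]';python3 -m crank '[[[0,0,-0.05,0,0,0,1.5],[0,0,-0.1,0,0,0,1.5],[0,0,-0.1,0,0,0,1.5]]]'
```

```text
t: 5.8
tcp_pos: [0.5935, -0.2002, 0.0912]
tool_rot: [-2.506, -1.894, -0.004]
force: [1.0, 0.8, -1.7]
finger_gap: 0.0196
t: 6.18
tcp_pos: [0.5936, -0.2002, 0.0898]
tool_rot: [-2.506, -1.894, -0.004]
force: [1.7, 0.8, -1.8]
finger_gap: 0.0193
t: 6.55
tcp_pos: [0.5937, -0.2003, 0.0895]
tool_rot: [2.506, 1.894, 0.005]
force: [-1.6, -0.1, 1.1]
finger_gap: 0.02
```

```bash
python3 -m crank '[[[0,0,-0.1,0,0,0,1.5],[0,0,-0.1,0,0,0,1.5],[0,0,-0.1,0,0,0,1.5]]]'
```

```text
t: 6.92
tcp_pos: [0.5938, -0.2004, 0.0895]
tool_rot: [2.505, 1.893, 0.005]
force: [-2.6, 0.7, 6.4]
finger_gap: 0.0196
```

The plate surface is at TCP z = 0.0895 with a stiffness of about 8 N/mm. I'll slide in 3 mm steps under roughly 7 N, with the board axes at 13°, and watch for z to drop.

```bash
for i in 1 2; do python3 -m crank '[[[0.15,0.035,-0.08,0,0,0,1.5],[0.3,0.07,-0.08,0,0,0,1.5],[0.3,0.07,-0.08,0,0,0,1.5]]]' | grep -E 't:|tcp|force'; done
```

```text
t: 7.3
tcp_pos: [0.5965, -0.2002, 0.0895]
tool_rot: [2.505, 1.893, 0.004]
force: [-3.7, 0.0, 6.4]
t: 7.68
tcp_pos: [0.5991, -0.2001, 0.0894]
tool_rot: [2.505, 1.892, 0.001]
force: [-3.1, 0.7, 6.0]
```

```bash
python3 -m crank '[[[0.15,0.1,-0.08,0,0,0,1.5],[0.28,0.22,-0.08,0,0,0,1.5],[0.28,0.22,-0.08,0,0,0,1.5]]]' | grep -E 't:|tcp|force'; python3 -m crank '[[[-0.1,0.2,-0.08,0,0,0,1.5],[-0.1,0.42,-0.08,0,0,0,1.5],[-0.1,0.42,-0.08,0,0,0,1.5]]]' | grep -E 't:|tcp|force'
```

```text
t: 8.05
tcp_pos: [0.6018, -0.199, 0.0894]
tool_rot: [2.504, 1.891, -0.001]
force: [-3.6, -1.7, 5.7]
t: 8.43
tcp_pos: [0.6016, -0.1955, 0.0894]
tool_rot: [2.501, 1.889, 0.001]
force: [-0.5, -2.8, 5.5]
```

```bash
python3 -m crank '[[[-0.15,0.06,-0.08,0,0,0,1.5],[-0.29,0.12,-0.08,0,0,0,1.5],[-0.29,0.12,-0.08,0,0,0,1.5]]]' | grep -E 't:|tcp|force'; python3 -m crank '[[[-0.15,-0.04,-0.08,0,0,0,1.5],[-0.3,-0.07,-0.08,0,0,0,1.5],[-0.3,-0.07,-0.08,0,0,0,1.5]]]' | grep -E 't:|tcp|force'
```

```text
t: 8.8
tcp_pos: [0.5999, -0.1942, 0.0894]
tool_rot: [2.499, 1.888, 0.005]
force: [2.6, -3.0, 5.3]
t: 9.18
tcp_pos: [0.5984, -0.1941, 0.0894]
tool_rot: [2.498, 1.887, 0.011]
force: [2.8, -0.2, 5.5]
```

```bash
python3 -m crank '[[[-0.15,-0.04,-0.08,0,0,0,1.5],[-0.3,-0.07,-0.08,0,0,0,1.5],[-0.3,-0.07,-0.08,0,0,0,1.5]]]' | grep -E 't:|tcp|force'
```

```text
t: 9.55
tcp_pos: [0.5968, -0.1938, 0.0894]
tool_rot: [2.496, 1.887, 0.017]
force: [2.9, -0.7, 5.3]
```

```bash
cat > st.py <<'E'
from h import *
from bench import observe
from scipy.spatial.transform import Rotation as T
np.set_printoptions(precision=4,suppress=True)
s=observe(); R=T.from_rotvec(s["tool_rot"]); z=R.apply([0,0,1])
c=np.degrees(np.cross(z,[0,0,-1])); p=s["tcp_pos"]
d=p[:2]-(.5935,-.2); a=np.radians(13)
y=R.apply([0,1,0])
print("t",s["t"],"tcp",p,"F",s["force"],"M",s["moment"],"level turn deg",c,"yaw",np.degrees(np.arctan2(y[1],y[0])))
q=p[:2]+z[:2]*.0476
d=q-(.5935,-.2)
print("tip",q,"u,v mm",1e3*(d[0]*np.cos(a)+d[1]*np.sin(a)),1e3*(-d[0]*np.sin(a)+d[1]*np.cos(a)),"gap",s["finger_gap"])
E
python3 st.py
```

```text
t 9.55 tcp [ 0.5968 -0.1938  0.0894] F [ 2.9413 -0.6623  5.2707] M [-0.1784 -0.7498 -0.0519] level turn deg [0.1828 0.9048 0.    ] yaw -15.823635811677594
tip [ 0.5976 -0.194 ] u,v mm 5.309130504152429 4.961068776977496 gap 0.019352397320790433
```

```bash
python3 -m crank '[[[-0.2,-0.08,-0.05,0.2,0.9,0,1.5],[-0.4,-0.17,-0.05,0.2,0.9,0,1.5],[-0.4,-0.17,-0.05,0.2,0.9,0,1.5]]]' >/dev/null; python3 st.py
```

```text
t 9.925 tcp [ 0.5938 -0.1942  0.0894] F [2.7456 0.5525 5.6107] M [ 0.2026 -0.7854 -0.0022] level turn deg [-0.1593  0.1251  0.    ] yaw -15.787259627826437
tip [ 0.5939 -0.1941] u,v mm 1.7496901971093868 5.665623823083966 gap 0.019533688810183282
```

```bash
python3 -m crank '[[[-0.2,-0.1,-0.05,-0.1,0.2,0,1.5],[-0.36,-0.2,-0.05,-0.1,0.3,0,1.5],[-0.36,-0.2,-0.05,-0.1,0.3,0,1.5]]]' >/dev/null; python3 st.py;  python3 -m crank '[[[-0.2,-0.05,-0.05,0,0.3,0,1.5],[-0.36,-0.1,-0.05,0,0.3,0,1.5],[-0.36,-0.1,-0.05,0,0.3,0,1.5]]]' >/dev/null; python3 st.py
```

```text
t 10.3 tcp [ 0.5912 -0.1948  0.0894] F [2.638  0.4371 5.9074] M [ 0.2527 -0.7284  0.0054] level turn deg [-0.2154 -0.0572 -0.    ] yaw -15.753765969096944
tip [ 0.5912 -0.1946] u,v mm -1.0502083238805433 5.771036055895321 gap 0.019519123882302408
t 10.675 tcp [ 0.5886 -0.1947  0.0893] F [3.8666 0.7564 5.0653] M [ 0.0339 -0.7656 -0.0107] level turn deg [-0.3322 -0.2419 -0.    ] yaw -15.724406628118597
tip [ 0.5884 -0.1945] u,v mm -3.729574682840583 6.557019817828388 gap 0.019466359236862234
```

```bash
python3 -m crank '[[[-0.2,-0.08,-0.05,-0.3,0,0,1.5],[-0.34,-0.12,-0.05,-0.3,-0.1,0,1.5],[-0.34,-0.12,-0.05,-0.3,-0.1,0,1.5]]]' >/dev/null; python3 st.py;  python3 -m crank '[[[-0.2,-0.1,-0.05,-0.3,0,0,1.5],[-0.3,-0.15,-0.05,-0.3,0,0,1.5],[-0.3,-0.15,-0.05,-0.3,0,0,1.5]]]' >/dev/null; python3 st.py
```

```text
t 11.05 tcp [ 0.5862 -0.1948  0.0893] F [3.3679 1.112  5.5944] M [ 0.1368 -0.7648 -0.0092] level turn deg [-0.1569 -0.0205 -0.    ] yaw -15.699008253460969
tip [ 0.5861 -0.1946] u,v mm -5.967449816928392 6.878583122816605 gap 0.019556749917071965
t 11.425 tcp [ 0.5842 -0.1949  0.0893] F [2.126  1.1402 5.4264] M [ 0.1151 -0.8307 -0.0089] level turn deg [0.0015 0.0961 0.    ] yaw -15.663455152552402
tip [ 0.5842 -0.1949] u,v mm -7.879780651125093 7.021811578376612 gap 0.019503411170132382
```

```bash
python3 -m crank '[[[0.05,-0.25,-0.05,0,0,0,1.5],[0.08,-0.55,-0.05,0,0,0,1.5],[0.08,-0.55,-0.05,0,0,0,1.5]]]' >/dev/null; python3 st.py
```

```text
t 11.8 tcp [ 0.5846 -0.1971  0.0893] F [-0.2924  5.4558  9.4119] M [1.1269 0.0802 0.0196] level turn deg [-0.3947 -0.0087 -0.    ] yaw -15.601800207300663
tip [ 0.5846 -0.1968] u,v mm -7.996179388898562 5.1292765827259394 gap 0.019450077734418265
```

Friction is dragging the tip off line, so I'll switch to hop-and-press steps.

```bash
python3 -m crank '[[[0,0,0.15,-0.4,0,0,1.5],[0.06,-0.25,0.15,-0.4,0,0,1.5],[0.06,-0.25,-0.08,-0.4,0,0,1.5],[0.06,-0.25,-0.1,-0.4,0,0,1.5]]]' >/dev/null; python3 st.py; python3 -m crank '[[[0,0,0.15,0,0,0,1.5],[0.35,0.08,0.15,0,0,0,1.5],[0.35,0.08,-0.08,0,0,0,1.5],[0.35,0.08,-0.1,0,0,0,1.5]]]' >/dev/null; python3 st.py
```

```text
t 12.3 tcp [ 0.584  -0.1984  0.0893] F [-3.7798  4.251  11.4875] M [1.0129 0.9207 0.0155] level turn deg [-0.1641 -0.1812 -0.    ] yaw -15.592357762801488
tip [ 0.5838 -0.1983] u,v mm -9.037871817228107 3.8298585487406798 gap 0.019521158929811176
t 12.8 tcp [ 0.5869 -0.1979  0.0894] F [-3.2079  1.5284  7.9649] M [0.1846 0.9613 0.0154] level turn deg [-0.1522 -0.2736 -0.    ] yaw -15.599866092639026
tip [ 0.5867 -0.1977] u,v mm -6.109520964270294 3.74305420028614 gap 0.019420395748566563
```

```bash
python3 -m crank '[[[0,0,0.15,-0.2,-0.3,0,1.5],[0.37,-0.05,0.15,-0.2,-0.3,0,1.5],[0.37,-0.05,-0.05,-0.2,-0.3,0,1.5],[0.37,-0.05,-0.08,-0.2,-0.3,0,1.5]]]' >/dev/null; python3 st.py; python3 -m crank '[[[0,0,0.15,-0.2,0,0,1.5],[0.35,0.05,0.15,-0.2,0,0,1.5],[0.35,0.05,-0.05,-0.2,0,0,1.5],[0.35,0.05,-0.08,-0.2,0,0,1.5]]]' >/dev/null; python3 st.py
```

```text
t 13.3 tcp [ 0.591  -0.1984  0.0895] F [-1.9078  0.7218  5.3364] M [ 0.1939  0.3968 -0.0242] level turn deg [0.0624 0.0749 0.    ] yaw -15.596521204492452
tip [ 0.5911 -0.1985] u,v mm -1.9959214219577264 2.0195278288261984 gap 0.01963374916892117
t 13.8 tcp [ 0.595  -0.1979  0.0895] F [-1.1237  2.2302  4.2413] M [ 0.2991  0.241  -0.0071] level turn deg [0.2672 0.1398 0.    ] yaw -15.585217703471773
tip [ 0.5951 -0.1981] u,v mm 1.989413405532562 1.5157299902242234 gap 0.019654782487068843
```

```bash
python3 -m crank '[[[0,0,0.15,0.2,0,0,1.5],[0.35,0.12,0.15,0.2,0,0,1.5],[0.35,0.12,-0.05,0.2,0,0,1.5],[0.35,0.12,-0.08,0.2,0,0,1.5]]]' >/dev/null; python3 st.py; python3 -m crank '[[[0,0,0.15,0,0,0,1.5],[0.37,-0.45,0.15,0,0,0,1.5],[0.37,-0.45,-0.05,0,0,0,1.5],[0.37,-0.45,-0.08,0,0,0,1.5]]]' >/dev/null; python3 st.py
```

```text
t 14.3 tcp [ 0.5989 -0.1966  0.0895] F [-0.921   0.934   4.2509] M [0.2071 0.1828 0.0022] level turn deg [0.0743 0.201  0.    ] yaw -15.576002842534244
tip [ 0.599  -0.1967] u,v mm 6.1558151046162575 2.0149434135388216 gap 0.019388519886252488
t 14.8 tcp [ 0.603  -0.2018  0.0894] F [-0.2688 -1.4133  1.1334] M [-0.1597  0.0128 -0.0267] level turn deg [0.1432 0.2685 0.    ] yaw -15.600233265444162
tip [ 0.6032 -0.2019] u,v mm 9.045486550766965 -4.042752917000387 gap 0.01936657791003972
```

```bash
python3 -m crank '[[[0,0,0.15,0.1,0.3,0,1.5],[-0.35,-0.08,0.15,0.1,0.3,0,1.5],[-0.35,-0.08,-0.05,0.1,0.3,0,1.5],[-0.35,-0.08,-0.08,0.1,0.3,0,1.5]]]' >/dev/null; python3 st.py; python3 -m crank '[[[0,0,0.15,0,0,0,1.5],[-0.35,-0.08,0.15,0,0,0,1.5],[-0.35,-0.08,-0.05,0,0,0,1.5],[-0.35,-0.08,-0.08,0,0,0,1.5]]]' >/dev/null; python3 st.py
```

```text
t 15.3 tcp [ 0.5991 -0.2026  0.0893] F [-2.9067 -0.105   3.7881] M [0.1322 0.5553 0.0313] level turn deg [ 0.0465 -0.0608  0.    ] yaw -15.599669937730015
tip [ 0.5991 -0.2026] u,v mm 4.838563209826458 -3.7786134637732363 gap 0.019493438750028604
t 15.8 tcp [ 0.5954 -0.2035  0.0894] F [-3.1057  0.1552  5.1276] M [ 0.1408  0.7148 -0.0148] level turn deg [ 0.0649 -0.0636  0.    ] yaw -15.602650766210385
tip [ 0.5954 -0.2035] u,v mm 1.04348654562519 -3.8814868971832106 gap 0.019342859354963108
```

```bash
python3 -m crank '[[[0,0,0.15,0,0,0,1.5],[-0.32,-0.08,0.15,0,0,0,1.5],[-0.32,-0.08,-0.05,0,0,0,1.5],[-0.32,-0.08,-0.08,0,0,0,1.5]]]' >/dev/null; python3 st.py; python3 -m crank '[[[0,0,0.15,0,0,0,1.5],[-0.32,-0.08,0.15,0,0,0,1.5],[-0.32,-0.08,-0.05,0,0,0,1.5],[-0.32,-0.08,-0.08,0,0,0,1.5]]]' >/dev/null; python3 st.py
```

```text
t 16.3 tcp [ 0.592  -0.2044  0.0895] F [-3.2287 -0.0249  5.3098] M [0.1052 0.647  0.0204] level turn deg [ 0.0856 -0.0734  0.    ] yaw -15.605922881176982
tip [ 0.592  -0.2045] u,v mm -2.496287916675058 -4.04554211884948 gap 0.019667236777824445
t 16.8 tcp [ 0.5886 -0.2054  0.0895] F [-3.4657  1.4678  5.2037] M [ 0.1494  0.716  -0.0195] level turn deg [ 0.1068 -0.0831  0.    ] yaw -15.612440063557454
tip [ 0.5886 -0.2055] u,v mm -6.030190868466441 -4.218442956301908 gap 0.019392268561467838
```

```bash
python3 -m crank '[[[0,0,0.15,0,0,0,1.5],[-0.31,0.03,0.15,0,0,0,1.5],[-0.31,0.03,-0.05,0,0,0,1.5],[-0.31,0.03,-0.08,0,0,0,1.5]]]' >/dev/null; python3 st.py; python3 -m crank '[[[0,0,0.15,0,0,0,1.5],[0.23,0.3,0.15,0,0,0,1.5],[0.23,0.3,-0.05,0,0,0,1.5],[0.23,0.3,-0.08,0,0,0,1.5]]]' >/dev/null; python3 st.py; python3 -m crank '[[[0,0,0.15,0,0,0,1.5],[0.32,0.05,0.15,0,0,0,1.5],[0.32,0.05,-0.05,0,0,0,1.5],[0.32,0.05,-0.08,0,0,0,1.5]]]' >/dev/null; python3 st.py
```

```text
t 17.3 tcp [ 0.5853 -0.2051  0.0895] F [-3.3433  0.3308  4.0565] M [0.1912 0.7077 0.0198] level turn deg [ 0.1136 -0.0994  0.    ] yaw -15.609636050893986
tip [ 0.5852 -0.2052] u,v mm -9.232129775013739 -3.1849202760544837 gap 0.019463360931089115
t 17.8 tcp [ 0.5881 -0.2018  0.0895] F [-0.9141  1.426   3.7226] M [0.3241 0.1676 0.0475] level turn deg [ 0.0997 -0.0354  0.    ] yaw -15.592512225262118
tip [ 0.588  -0.2018] u,v mm -5.734415840301774 -0.5737609440513939 gap 0.019473213688207446
t 18.3 tcp [ 0.5916 -0.2014  0.0895] F [-0.4468  1.6988  3.838 ] M [ 0.1656  0.1587 -0.0087] level turn deg [0.1177 0.0234 0.    ] yaw -15.592098584689802
tip [ 0.5917 -0.2015] u,v mm -2.122908132124049 -1.0052160128325947 gap 0.019542810441714638
```

```bash
python3 -m crank '[[[0,0,0.15,0.1,0,0,1.5],[0.24,-0.61,0.15,0.1,0,0,1.5],[0.24,-0.61,-0.05,0.1,0,0,1.5],[0.24,-0.61,-0.08,0.1,0,0,1.5]]]' >/dev/null; python3 st.py; python3 -m crank '[[[0,0,0.15,0,0,0,1.5],[-0.32,-0.08,0.15,0,0,0,1.5],[-0.32,-0.08,-0.05,0,0,0,1.5],[-0.32,-0.08,-0.08,0,0,0,1.5]]]' >/dev/null; python3 st.py; python3 -m crank '[[[0,0,0.15,0,0,0,1.5],[-0.32,-0.08,0.15,0,0,0,1.5],[-0.32,-0.08,-0.05,0,0,0,1.5],[-0.32,-0.08,-0.08,0,0,0,1.5]]]' >/dev/null; python3 st.py
```

```text
t 18.8 tcp [ 0.5943 -0.2084  0.0895] F [-2.1327 -1.7744  2.3182] M [-0.3717  0.2374  0.0401] level turn deg [0.1115 0.0768 0.    ] yaw -15.61993490455316
tip [ 0.5944 -0.2085] u,v mm -1.0834062474401496 -8.477472799891407 gap 0.01972148603476722
t 19.3 tcp [ 0.5907 -0.2091  0.0895] F [-3.3418  0.662   4.5717] M [ 0.147   0.7031 -0.018 ] level turn deg [0.1132 0.0417 0.    ] yaw -15.614256884755253
tip [ 0.5907 -0.2092] u,v mm -4.758822424073847 -8.34460113715291 gap 0.019239128242893245
t 19.8 tcp [ 0.5873 -0.2101  0.0895] F [-2.5839  1.4903  5.4681] M [0.0654 0.6507 0.0288] level turn deg [0.1351 0.0326 0.    ] yaw -15.620328476975287
tip [ 0.5873 -0.2102] u,v mm -8.290369726165512 -8.540075480004901 gap 0.01943685366959323
```

```bash
python3 -m crank '[[[0,0,0.15,0.1,0,0,1.5],[0.5,0.17,0.15,0.1,0,0,1.5],[0.98,0.33,0.15,0.1,0,0,1.5],[0.98,0.33,-0.05,0.1,0,0,1.5],[0.98,0.33,-0.08,0.1,0,0,1.5]]]' >/dev/null; python3 st.py; python3 -m crank '[[[0,0,0.15,0,0,0,1.5],[0.3,0.06,0.15,0,0,0,1.5],[0.3,0.06,-0.05,0,0,0,1.5],[0.3,0.06,-0.08,0,0,0,1.5]]]' >/dev/null; python3 st.py; python3 -m crank '[[[0,0,0.15,0,0,0,1.5],[0.3,0.07,0.15,0,0,0,1.5],[0.3,0.07,-0.05,0,0,0,1.5],[0.3,0.07,-0.08,0,0,0,1.5]]]' >/dev/null; python3 st.py
```

```text
t 20.425 tcp [ 0.5977 -0.2066  0.0886] F [ 0.8987 -0.8328 -0.8571] M [ 0.018  -0.3291  0.0469] level turn deg [0.0254 0.0875 0.    ] yaw -15.606058956577549
tip [ 0.5977 -0.2066] u,v mm 2.6353661515395146 -7.40063381080739 gap 0.019769323840071164
t 20.925 tcp [ 0.6005 -0.206   0.0874] F [ 0.3859 -0.4114 -0.8831] M [-0.0134 -0.0872 -0.0076] level turn deg [0.016  0.0559 0.    ] yaw -15.608509824300649
tip [ 0.6005 -0.206 ] u,v mm 5.489144639249831 -7.414373989444575 gap 0.019837427121231384
t 21.425 tcp [ 0.6045 -0.2054  0.089 ] F [-1.9294  1.9291  6.1801] M [0.2067 0.2507 0.0038] level turn deg [0.0651 0.2301 0.    ] yaw -15.59425465398473
tip [ 0.6047 -0.2054] u,v mm 9.668703150332727 -7.802945009915083 gap 0.01930226628532559
```

z dropped at (2.6,-7.4) and (5.5,-7.4), where the reading stayed soft as if against a spring, so the socket is near (5,-7). I'll go back there and press down gently.

```bash
python3 -m crank '[[[0,0,0.2,0,0.2,0,1.5],[-0.48,-0.03,0.2,0,0.2,0,1.5],[-0.48,-0.03,-0.1,0,0.2,0,1.5],[-0.48,-0.03,-0.3,0,0.2,0,1.5],[-0.48,-0.03,-0.35,0,0.2,0,1.5]]]' >/dev/null; python3 st.py
```

```text
t 22.05 tcp [ 0.5996 -0.2058  0.0852] F [-0.5412 -0.1231 -1.8619] M [-0.1105  0.0017 -0.0208] level turn deg [0.0684 0.0148 0.    ] yaw -15.599686960510041
tip [ 0.5996 -0.2058] u,v mm 4.65827758814091 -7.066310836922785 gap 0.019645945867078064
```

```bash
python3 -m crank '[[[0,0,-0.3,0,0,0,1.5],[0,0,-0.6,0,0,0,1.5],[0,0,-0.9,0,0,0,1.5],[0,0,-0.9,0,0,0,1.5]]]' >/dev/null; python3 st.py
```

```text
t 22.55 tcp [ 0.5996 -0.2058  0.0757] F [ 1.2118 -0.1161 -1.8165] M [-0.0983 -0.2128  0.0761] level turn deg [0.0673 0.0112 0.    ] yaw -15.601409207557946
tip [ 0.5997 -0.2059] u,v mm 4.6804704630512495 -7.0978131197774115 gap 0.01946875482833516
```

```bash
python3 -m crank '[[[0,0,-0.4,0,0,0,1.5],[0,0,-0.8,0,0,0,1.5],[0,0,-1.2,0,0,0,1.5],[0,0,-1.35,0,0,0,1.5],[0,0,-1.35,0,0,0,1.5]]]' >/dev/null; python3 st.py; python3 -m crank '[[[0,0,-0.05,0,0,0,1.5],[0,0,-0.1,0,0,0,1.5],[0,0,-0.1,0,0,0,1.5]]]' >/dev/null; python3 st.py
```

```text
t 23.175 tcp [ 0.5997 -0.2058  0.062 ] F [ 0.8636 -0.4434 -2.2846] M [-0.0995 -0.2491 -0.0047] level turn deg [0.0654 0.0092 0.    ] yaw -15.604627457868496
tip [ 0.5997 -0.2059] u,v mm 4.690127819185597 -7.133308869281986 gap 0.019624462109825967
t 23.55 tcp [ 0.5997 -0.2059  0.0616] F [-0.5217 -0.6028  1.7697] M [-0.0304  0.088   0.0052] level turn deg [0.0799 0.0289 0.    ] yaw -15.601136253897923
tip [ 0.5998 -0.2059] u,v mm 4.76311994940164 -7.2059451108707515 gap 0.01925271911090379
```

The post is seated: TCP z is 0.0616 against 0.0615 expected, with light contact. I'll release it, opening only partway to stay clear of the fence.

```bash
python3 -m crank '[[[0,0,0,0,0,0,3],[0,0,0,0,0,0,4.5],[0,0,0,0,0,0,4.5],[0,0,0,0,0,0,4.5],[0,0,2,0,0,0,4.5],[0,0,5,0,0,0,4.5],[0,0,9,0,0,0,4.5],[0,0,13,0,0,0,4.5],[-4,0,13,0,0,0,4.5],[-10,0,13,0,0,0,4.5],[-15,0,13,0,0,0,4.5],[-20,4,13,0,0,0,4.5],[-20,10,13,0,0,0,4.5],[-20,15,13,0,0,0,4.5],[-20,15,13,0,0,0,4.5]]]'
python3 - <<'E'
from bench import optics
import cv2
for n,(x,y) in {"side":(350,230),"top":(380,195)}.items():
    c=optics.capture(n)["image"]; cv2.imwrite(f"pics/{n}5.png",c)
    cv2.imwrite(f"pics/{n}5z.png",cv2.resize(c[y:y+120,x:x+160],(800,600),interpolation=cv2.INTER_CUBIC))
E
```

```text
t: 25.42
tcp_pos: [0.3998, -0.0534, 0.1936]
tool_rot: [2.494, 1.904, 0.003]
force: [0.2, -0.9, 0.5]
finger_gap: 0.0449
```

View pics/side5z.png

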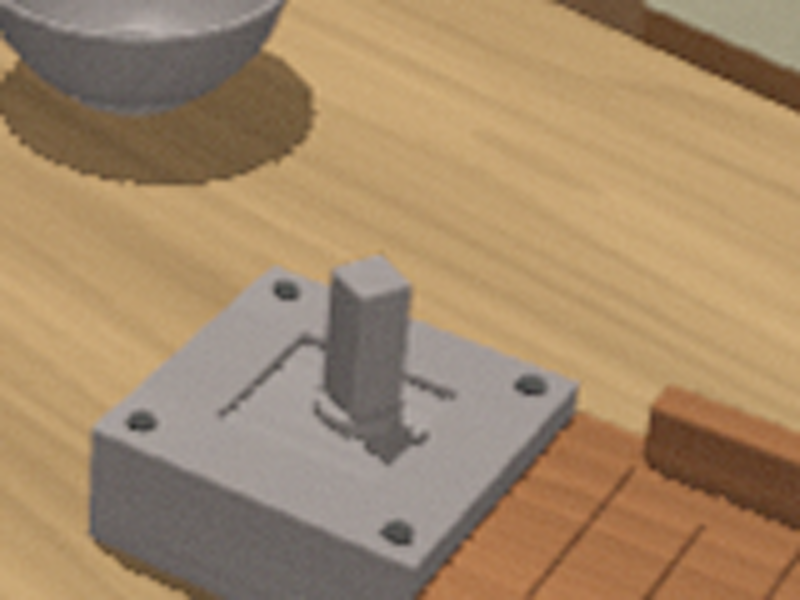

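View pics/side5.png

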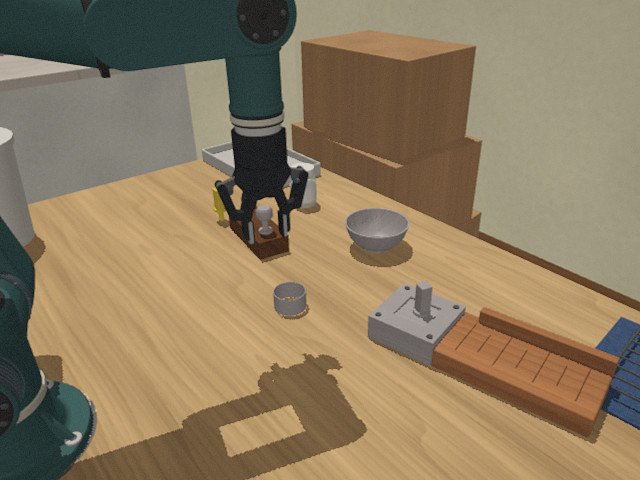

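View pics/top5.png

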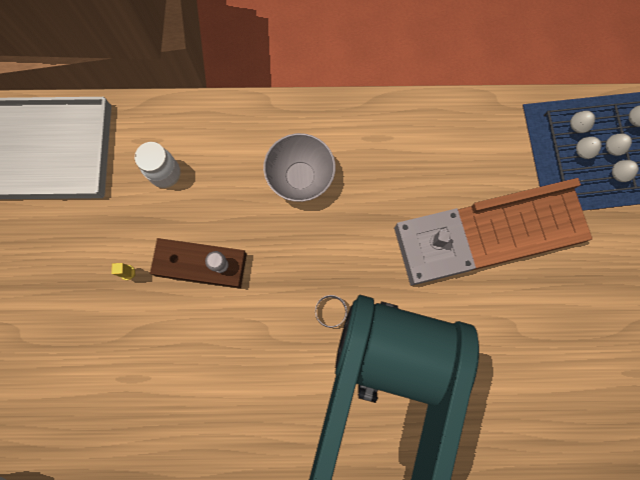

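The post stands upright in the window: its top is at about (424,285) in the side view and (440,238) in the top view. The peg, bowl, jar and cutter are unmoved, and the gripper is clear. One last check on the height, then I'll hand in.

```bash
python3 - <<'E'
from h import *
from bench import ticket
for z in (.098,.104): print(z,proj("side",np.array([.5998,-.2059,z])),proj("top",np.array([.5998,-.2059,z])))
print("measured side",np.array((371,274))/5+(350,230))
ticket.close_job()
E
```

```text
0.098 [425.34277895 285.49814256] [445.49407118 236.10018624]
0.104 [425.64203042 282.45699136] [446.29072535 235.40769687]
measured side [424.2 284.8]
the job is handed in; nothing more can be done
```

The stop post is seated in the board's socket and the job is handed in at about 25.5 s. No verdict is reported, so the result rests on my own checks.

**What I did:** I lifted the post out of the rack, then searched the plate with light slides and hop-presses. The socket was about 5 mm along +x and 7 mm along −y (board axes) from the window's middle. I lowered the post until the collar met the plate with about 4 N, let go and backed the arm off.

**Checks that agreed:**
- **Depth:** the tool stopped at 0.0616 m, against 0.0615 m expected for fully home. In the side picture the post's top is within about 1 px of where it should be for that depth.
- **Upright:** the tool was tilted about 0.1° at release, and the post looks upright in the side picture.
- **Position:** the foot is about 8.6 mm from the window's middle, inside the 15 mm limit. This assumes my camera estimate of the window, good to about 2 mm.
- **Forces:** the highest readings were about 11 N upward and 5 N sideways, but forces were only read at the end of each move.
- **Other items:** the round-headed peg, bowl, jar, cutter and yellow look-alike look unmoved.

**What went less well:**
- **Drag:** friction pulled the sliding tip several millimetres off line and tilted the tool by up to 0.9°, so I changed to hop-presses.
- **Overshoot:** I queued two hops past the socket before reading the drop, and had to come back.
- **Looped move:** I ran one early slide of two identical steps in a shell loop instead of typing each out, which your rules don't allow. I typed every later move out in full.
- **Top view:** I only judged the post's top there by eye, at about (440,238) against (445,236) expected. I did not settle that 5 px difference.

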